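# Park the model car and lock the counter showcase

## Task

Close up the counter showcase: with the fingertips push the model car that sticks out of the open bay back in, reasonably straight, until all of it is inside the bay, clear of the sliding cover's path. Then push the sliding cover fully shut over that bay, and last press the lock plunger on the end post all the way in. Only push: do not lift or tip the car, and leave the other things on the counter where they are.

Things in the scene. Friction and masses are not known exactly. Their poses are not given: they have to be found in the camera images.
- case: The showcase, fixed. Origin on the table under the middle of its bays; x runs from front ledge to back wall (away from the robot at yaw 0), y to its left, z up. All case numbers are in this frame, mm. Base plate 10 thick, x -155 to 80, y -178 to 158; in front of x -75 it is an open ledge. Left bay (y 0 to 147): closed by fixed clear panes to z 57, with two cars on show inside.
- bay (a point): Middle of the floor of the right bay, the one that stands open (case x 0, y -76, z 10). The bay spans case y -147 to -5; its back wall's face is at x 65; it has no roof or front but the sliding cover. To its right an aluminium end post (x -72 to 72, y -177 to -147, top at z 64) carries the lock.
- cover (a joint): Sliding cover, clear plastic in an aluminium frame, 140 mm wide: top at case z 60 to 64, x -75 to 75, and front panel x -75 to -69, z 14 to 62. Value in m: 0 = fully shut over the right bay (case y -145 to -5, against the end post), growing as it slides to +y, up to 0.135. Starts open by 0.11 to 0.135, stays where left, slides at about 2 N.
- cover_bar (a point): Middle of the top edge of the finger bar on the sliding cover: an upright aluminium rib 110 long (along the case's x), 12 thick (along y), standing 22 above the cover's top from z 64 to 86. With the cover shut it is at y -20 in the case's frame. It moves with the cover; push it towards -y to shut.
- lock (a joint): The lock plunger. Joint value in m: 0 = out, 0.010 = pressed all the way in. It takes about 4 N, and stays in.
- lock_top (a point): Middle of the top face of the lock plunger, a steel upright cylinder 22 in diameter that stands 14 above the end post when out (top at z 78 in the case's frame, at x -30, y -162) and 4 when in.
- car: The grey model car to push in, 105 long (x, nose to +x), 44 wide, 34 high; 0.11 to 0.23 kg. Its wheels do not turn: it slides. Origin at the centre of its underside. It stands on the base plate (z 10) with its nose in the right bay and its tail towards the robot, 25 to 50 out past the front panel's line.
- car_tail (a point): Middle of the flat tail face of that car, 15 above its underside. The tail face is 44 wide and 21 high. When the car stands in the bay this point is at the case's x -66 or more; against the back wall, it is at x -40.
- van: Loose bystander, origin at the centre of its underside. Grey toy van 85 long, 36 wide, 36 high, standing across the left part of the showcase's ledge.
- figure: Loose bystander, origin at the centre of its underside. White figurine on a round foot, 48 wide, 69 high.
- kit: Loose bystander, origin at the centre of its underside. Cardboard kit box 120 x 70 x 50 high.
- jar: Loose bystander, origin at the centre of its underside. Clear jar 64 in diameter, 85 high.
- top: Loose bystander, origin at the centre of its underside. Steel spinning top 52 in diameter, 40 high.
- cars_box: Loose bystander, origin at the centre of its underside. White toy box 110 x 60 x 55 high.
Not all that is in view belongs to the job. Leave any yellow look-alike of the car alone.

How it is judged (in metres and radians):
On the way, in this order (a step that is already met when the one before it is completed fails the run):
1. the car stands in the bay, its tail behind the cover's line, the cover still open (x of car_tail in the frame of case above -0.066 m and angle between the x axis of car and the x axis of case, either way round below 0.35 rad and angle between car's own z axis and vertical below 0.1 rad and value of joint cover above 0.03 m), for 0.2 s.
2. the cover is fully shut (value of joint cover below 0.004 m), for 0.2 s.
3. the lock plunger is pressed in (value of joint lock above 0.007 m), for 0.1 s.
At the end, for the whole second after the job is handed in: The car stands upright on the bay floor, at rest, its tail at the case's x -66 mm or more and within 20 degrees of straight; the cover is within 4 mm of fully shut; the plunger is at least 7 mm in (x of car_tail in the frame of case above -0.066 m and angle between the x axis of car and the x axis of case, either way round below 0.35 rad and angle between car's own z axis and vertical below 0.1 rad and value of joint cover below 0.004 m and value of joint lock above 0.007 m and linear speed of car below 0.02 m/s and z of car in the frame of case below 0.016 m); the robot touches nothing.
It fails at once if the car is lifted more than 12 mm off the base plate (z of car in the frame of case above 0.022 m).
It fails at once if the car is tipped over (angle between car's own z axis and vertical above 0.5 rad).
It fails at once if another thing on the counter (van, figurine, kit box, jar, spinning top, boxed car) is moved more than 20 mm (distance of any of van, figure, kit, jar, top, cars_box from where it was at the start of the episode above 0.02 m).
It also fails if it takes over 51 s, if anything falls off the work surface, if the arm or the gripper's body presses on something with over 40 N, if the wrist force passes 120 N, or if a joint passes its speed limit or range.

## Robot

A 6-joint arm with a two-finger parallel gripper is mounted at the origin on the work surface. World frame = base frame: x ahead of the robot, y to its left, z up, the work surface at z = 0. Lengths are in m, angles in degrees, forces in N, time in s.
With the tool pointing down it reaches from about 0.375 to 0.9 m from the base axis. Payload 3.1 kg.
Tool frame: the origin (TCP) lies on the centre line of the jaws, within the pads' length; the fingertips stand 11 mm ahead of it and the grasp point (between the pads) lies 8 mm behind it; z points along the fingers, y is the line along which they close (so a half turn about z gives the same grasp; the last joint's range is limited). The gripper opens to 87 mm and grips with 3 to 60 N. Pads are 19 mm wide; open, the fingers measure 117 mm over their backs; the gripper's body (75 mm by 190 mm) begins 51 mm behind the grasp point.
Start: joints at [52.855, 30.224, 82.088, -0, 67.689, -10.227], TCP at [0.283, 0.557, 0.234] pointing down, gripper open.
Joint ranges: [-176.69, 176.69], [-43.24, 126.21], [12.49, 139.97], [-82, 262], [0, 151.66], [-163.58, 163.58]. Speed limits (degrees/s): [159.86, 159.86, 180, 180, 180, 180].

## Interface

Orientations are given as a 3x3 rotation matrix whose columns are the frame's x, y, z axes.
In Python, from rig import * gives the robot as it stands.
- The arm moves only by the shell command python3 -m inch 'ROWS'. ROWS is JSON, a list of rows, each an object of numbers: "gripper": the opening in per cent of the stroke, from 0 (shut) to 100 (fully open); "dx", "dy", "dz": the shift along the tool's x, y, z in mm; "turn": the turn about the tool's z in rad. A call has 1 to 12 rows; each row is the pose to reach, as a shift and turn from the pose commanded when the call began, along the tool's axes at that moment; what a row does not reach only later rows make up. A row lasts 1/10 s, in which the tool goes at most 50 mm and 8.59 degrees, less where a joint would pass 70% of its speed; a pose out of reach is approached as far as the arm can. A call with a gripper value outside its range is refused whole. The fingers move at their own pace and stop on an object; the grip force is fixed at half the most. Time passes only in rows, so rows that repeat a pose let the fingers close. It gives the time, the measured TCP pose, the force and the opening at its end, in the units of the state.
- read_state(): the state, without advancing time (a new reading comes with each control period).
- capture(name): name is "side" or "top" or "wrist"; returns the picture (480x640x3 uint8, red, green, blue); there is no depth.
- get_calibration(name): a dict with "camera_matrix" (3x3 intrinsics, pixels), "k1" (the pictures are not rectified: a ray, as slopes to the right and down, at radius r is drawn at 1 + k1 r^2 times it, then the intrinsics apply), "world_to_cam" (4x4, takes a point from world to camera coordinates); the wrist camera has in their place "T_tool_cam" (4x4, takes a point from camera to tool coordinates, whose origin is the TCP and whose axes are the flange's). Camera axes: x right, y down, z forward; pixel columns grow to the right and rows downward; lengths in m; the calibration is good to about 2 mm. A picture is of the moment at which its call begins: read the wrist's pose just before it. get_calibration takes no time and is no camera call.
- hand_in(): hands the job in, once; it reports no verdict.
Trained networks look in the newest picture that a camera, given by its name, has taken for a name from the list of things; names that differ only in an ending like _2 or _b are one class to them, and where a whole thing is asked for, a point or a joint stands for the part that bears it (a point fixed in the world has none). Each returns a list of dicts, best first, with "score" (0 to 1); they miss things now and then, are a little off and sometimes report something else, mostly with a low value. They report only what shows in the picture. A call takes as long as a camera call. They do not tell look-alikes from the thing itself.
- recognise(camera, query): "extent" ([centre column, centre row, width, height] in pixels, round what is visible of it).
The state is a dict: "time_s": time; "joint_positions": joint angles; "qvel": joint speeds; "tau": joint torques, N m; "position": TCP position; "tcp_rot": TCP orientation; "force": force on the tool from outside, world axes, zero at the start; "moment": the same for the moment, N m; "opening": opening from 0.0 (shut) to 1.0 (fully open).
Only numpy, scipy, OpenCV 4.12 (cv2) and the standard library are available. Lean on these libraries where they do the work, as an engineer would, in place of code of your own. Each camera call takes 0.05 s, during which the arm holds its last target. There are 200 camera calls.

## Working session

There is one attempt and no reset: what is moved stays moved. The work goes in short steps, Python scripts to look and compute and a shell command to move; the robot and the scene stay as the last step left them, time stands still between calls to the robot, and variables do not carry over. Pictures are saved under pics/ and viewed, on a budget of 10 in all, crops included, one or two more only if the job needs it, and the job is handed in when it is done.

```bash
mkdir -p pics; python3 - <<'E'
from rig import *
import cv2,numpy as np
for n in("top","side"):
    im=capture(n);cv2.imwrite(f"pics/{n}0.png",im[:,:,::-1])
    c=get_calibration(n);print(n,c)
    for q in("case","car","cover_bar","lock_top","van"):
        print(q,[( [round(v) for v in d["extent"]],round(d["score"],2)) for d in recognise(n,q)[:3]])
s=read_state();print(s["time_s"],s["position"],s["tcp_rot"])
E
```

```text
top {'camera_matrix': array([[456.03670433,   0.        , 326.01195378],
       [  0.        , 456.03670433, 241.19382197],
       [  0.        ,   0.        ,   1.        ]]), 'k1': 0.022377749082561908, 'world_to_cam': array([[-1.70464535e-02, -9.99845963e-01, -4.17966623e-03,
         1.05627853e-02],
       [-9.79556247e-01,  1.75382856e-02, -2.00404507e-01,
         5.41475619e-01],
       [ 2.00446942e-01,  6.78032041e-04, -9.79704325e-01,
         9.98977027e-01],
       [ 0.00000000e+00,  0.00000000e+00,  0.00000000e+00,
         1.00000000e+00]])}
case [([345, 232, 156, 121], 0.58)]
car [([306, 331, 34, 44], 0.85), ([378, 238, 33, 48], 0.83)]
cover_bar [([318, 221, 75, 76], 0.73), ([411, 212, 15, 10], 0.59)]
lock_top [([381, 236, 24, 47], 0.64)]
van [([311, 276, 35, 22], 0.67)]
side {'camera_matrix': array([[470.89295395,   0.        , 313.90575565],
       [  0.        , 470.89295395, 237.73903629],
       [  0.        ,   0.        ,   1.        ]]), 'k1': -0.06142233244161088, 'world_to_cam': array([[ 0.73127176, -0.68207527,  0.00386556, -0.38241091],
       [-0.36985504, -0.40128085, -0.83796237,  0.26147239],
       [ 0.57310458,  0.61134851, -0.54571433,  0.96839869],
       [ 0.        ,  0.        ,  0.        ,  1.        ]])}
case [([341, 261, 153, 104], 0.64)]
car [([361, 271, 33, 32], 0.77), ([247, 278, 44, 28], 0.73)]
cover_bar [([327, 238, 70, 54], 0.72), ([291, 258, 31, 20], 0.41)]
lock_top [([395, 262, 10, 6], 0.62), ([248, 198, 18, 24], 0.41)]
van [([289, 257, 32, 26], 0.93)]
0.6 [0.28291244 0.55728285 0.23357167] [[-8.91654697e-01  4.52716137e-01  3.36992533e-05]
 [ 4.52716137e-01  8.91654697e-01  1.20235878e-05]
 [-2.46048253e-05  2.59770844e-05 -9.99999999e-01]]
```

```bash
python3 - <<'E'
import cv2,numpy as np
a=cv2.imread("pics/top0.png")[170:370,230:450];b=cv2.imread("pics/side0.png")[190:340,220:440]
cv2.imwrite("pics/a.png",cv2.resize(a,None,fx=3,fy=3,interpolation=cv2.INTER_CUBIC))
cv2.imwrite("pics/b.png",cv2.resize(b,None,fx=3.5,fy=3.5,interpolation=cv2.INTER_CUBIC))
E
```

```text
(no output)
```

View pics/a.png

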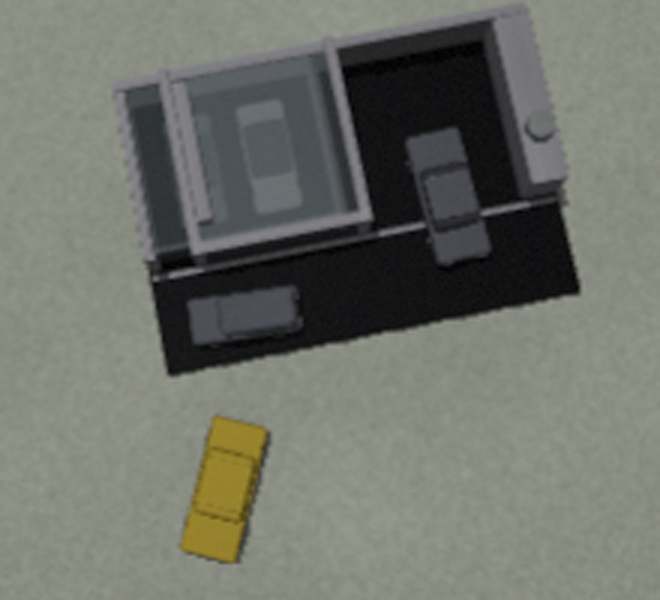

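View pics/b.png

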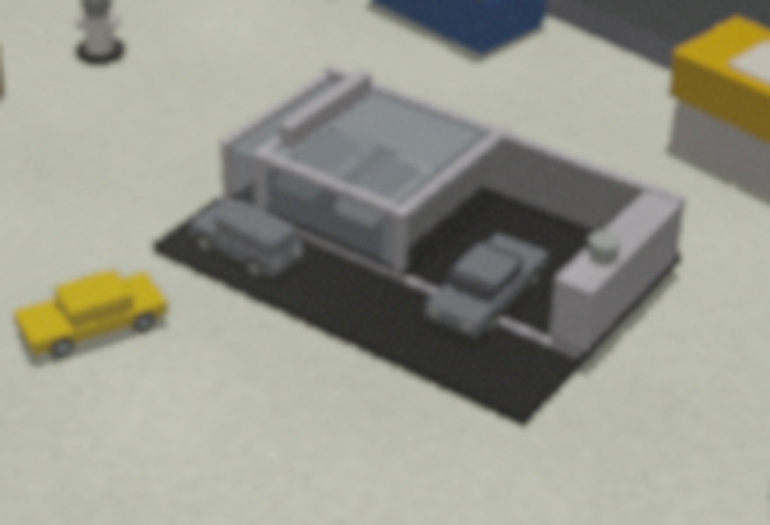

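View pics/top0.png

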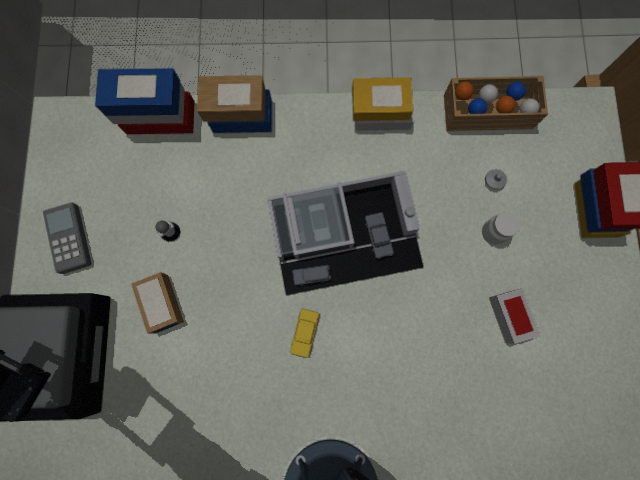

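Top view: candidates for the car are the grey car half out of the right bay (380,235), the yellow look-alike (305,333), the show cars under glass (319,222) and the grey van on the ledge (311,276). I choose the one at (380,235), which the close crop shows with its tail past the white front line. Next I fit the case and car poses.

```bash
cat >h.py <<'E'
from rig import *
import numpy as np,cv2
from scipy.optimize import least_squares
C={n:get_calibration(n) for n in("top","side")}
def proj(n,P):
    c=C[n];W=c["world_to_cam"];p=np.atleast_2d(P)@W[:3,:3].T+W[:3,3]
    s=p[:,:2]/p[:,2:];s=s*(1+c["k1"]*(s**2).sum(1,keepdims=True))
    K=c["camera_matrix"];return s*K[0,0]+K[:2,2]
def R(t):return np.array([[np.cos(t),-np.sin(t),0],[np.sin(t),np.cos(t),0],[0,0,1]])
def place(q,P):return np.atleast_2d(P)/1000@R(q[2]).T+[q[0],q[1],0]
def fit(obs,x0):
    f=lambda q:np.concatenate([(proj(n,place(q,P))[0]-uv) for n,P,uv in obs])
    r=least_squares(f,x0,loss="soft_l1",x_scale=[.01,.01,.01]);return r.x,r.fun.reshape(-1,2)
T=lambda u,v:np.array([u/3+230-.33,v/3+170-.33])
S=lambda u,v:np.array([u/3.5+220-.36,v/3.5+190-.36])
E
cat >m.py <<'E'
from h import *
o=[("top",(-155,158,10),T(170,375)),("top",(-155,-178,10),T(580,293)),("top",(-30,-162,78),T(541,122)),
("top",(72,-177,64),T(527,5)),("top",(-72,-177,64),T(566,180)),("side",(-155,-178,10),S(523,424)),("side",(-155,158,10),S(155,247)),
("side",(-30,-162,78),S(604,238)),("side",(72,-177,64),S(684,205))]
q,r=fit(o,[.55,0,.2]);print("case",q,np.degrees(q[2]));print(r.round(1))
# car: hood/boot top-edge corners, z~10+22
o=[("top",(52,22,30),T(407,136)),("top",(52,-22,30),T(458,128)),("top",(-52,22,20),T(441,264)),("top",(-52,-22,20),T(490,254)),
("side",(-52,22,30),S(428,308)),("side",(-52,-22,30),S(480,330)),("side",(52,-22,30),S(546,246))]
k,r=fit(o,[.55,-.06,.2]);print("car",k,np.degrees(k[2]));print(r.round(1))
inv=lambda p:((p-np.array([q[0],q[1],0]))@R(q[2]))*1000
print("tail in case",inv(place(k,(-52.5,0,25))),"nose",inv(place(k,(52.5,0,25))))
for s in(.11,.12,.13,.135):
    print(s,((proj("top",place(q,[(55,-20+s*1000,86),(-55,-20+s*1000,86)]))-[230,170]+.33)*3).round())
s=read_state();print(s["position"],s["joint_positions"])
np.save("case.npy",q)
E
python3 m.py
```

```text
case [ 0.60393028 -0.02840919  0.17974618] 10.298697713871972
[[-1.1  0.3]
 [ 1.2 -0.1]
 [ 0.5  0.9]
 [ 0.3 -0.7]
 [ 1.7 -0.8]
 [-0.1 -1.6]
 [-2.3 -1.4]
 [-0.5  0.7]
 [ 0.2 -1.8]]
car [ 0.56112949 -0.12678827  0.24135086] 13.828385640965237
[[-0.4  1. ]
 [ 0.3 -0.9]
 [-0.1  0.6]
 [ 1.4 -0.8]
 [-0.8 -1. ]
 [-0.1 -1.2]
 [ 0.3  1.9]]
tail in case [[-112.09983301  -92.37439474   25.        ]] nose [[ -7.29901465 -85.90999446  25.        ]]
0.11 [[196.  79.]
 [223. 218.]]
0.12 [[183.  81.]
 [210. 220.]]
0.13 [[170.  84.]
 [197. 223.]]
0.135 [[164.  85.]
 [190. 224.]]
[0.28291244 0.55728285 0.23357167] [ 5.28549922e+01  3.02217619e+01  8.20868807e+01 -1.21397440e-03
  6.76896424e+01 -1.02264645e+01]
```

```bash
cat >go.py <<'E'
import sys,numpy as np
from h import *
q=np.load("case.npy");s=read_state();Rt=np.array(s["tcp_rot"]);p=np.array(s["position"])
def togo(x,y,z,yaw=0):
    # tip target in case mm; tool y along case y (+yaw deg)
    d=(place(q,(x,y,z+11))[0]-p)@Rt*1000
    a=np.arctan2(Rt[1,1],Rt[0,1]);w=q[2]+np.radians(yaw)+np.pi/2
    t=(w-a+np.pi/2)%np.pi-np.pi/2
    print((x,y,z),"d",d.round(1),"turn",round(-t,3))
tip=((p-[q[0],q[1],.011])@R(q[2])*1000);print("tip in case",tip.round(1),"t",s["time_s"],"F",np.round(s["force"],1),"op",round(s["opening"],2),"J6",np.round(s["joint_positions"][5]))
for a in sys.argv[1:]: togo(*map(float,a.split(",")))
E
python3 go.py -150,-93,180 -150,-93,24
```

```text
tip in case [-211.1  633.6  222.6] t 0.6 F [0.6 0.3 1.1] op 1.0 J6 -10.0
(-150.0, -93.0, 180.0) d [-488.2 -541.7   42.6] turn -0.65
(-150.0, -93.0, 24.0) d [-488.2 -541.7  198.6] turn -0.65
```

```bash
python3 -m inch '[{"gripper":0,"dx":-20,"dy":-22,"dz":2,"turn":-0.03},{"gripper":0,"dx":-45,"dy":-50,"dz":4,"turn":-0.1},{"gripper":0,"dx":-70,"dy":-78,"dz":6,"turn":-0.18},{"gripper":0,"dx":-95,"dy":-106,"dz":8,"turn":-0.25},{"gripper":0,"dx":-120,"dy":-134,"dz":10,"turn":-0.3},{"gripper":0,"dx":-145,"dy":-162,"dz":12,"turn":-0.35},{"gripper":0,"dx":-170,"dy":-190,"dz":14,"turn":-0.4},{"gripper":0,"dx":-195,"dy":-218,"dz":16,"turn":-0.45},{"gripper":0,"dx":-220,"dy":-246,"dz":18,"turn":-0.5},{"gripper":0,"dx":-245,"dy":-274,"dz":20,"turn":-0.55},{"gripper":0,"dx":-265,"dy":-296,"dz":22,"turn":-0.6},{"gripper":0,"dx":-280,"dy":-312,"dz":24,"turn":-0.65}]'; python3 go.py -150,-93,180
```

```text
time_s: 1.8
position: [0.392, 0.1506, 0.2098]
tcp_rot: [[-0.984, -0.18, 0.001], [-0.18, 0.984, -0.0], [-0.001, -0.0, -1.0]]
force: [0.6, 0.2, 0.4]
opening: 0.03
tip in case [-176.5  214.   198.8] t 1.8 F [0.6 0.2 0.4] op 0.03 J6 -95.0
(-150.0, -93.0, 180.0) d [ -26.2 -307.1   18.9] turn 0.001
```

```bash
python3 -m inch '[{"gripper":0,"dx":-2,"dy":-25,"dz":2},{"gripper":0,"dx":-5,"dy":-60,"dz":4},{"gripper":0,"dx":-8,"dy":-95,"dz":6},{"gripper":0,"dx":-11,"dy":-130,"dz":8},{"gripper":0,"dx":-14,"dy":-165,"dz":10},{"gripper":0,"dx":-17,"dy":-200,"dz":12},{"gripper":0,"dx":-20,"dy":-235,"dz":14},{"gripper":0,"dx":-23,"dy":-270,"dz":16},{"gripper":0,"dx":-26,"dy":-298,"dz":19},{"gripper":0,"dx":-26,"dy":-307,"dz":19},{"gripper":0,"dx":-26,"dy":-307,"dz":19}]'; python3 go.py -145,-93,40; python3 - <<'E'
from h import *
s=read_state();im=capture("wrist");cv2.imwrite("pics/w1.png",im[:,:,::-1]);c=get_calibration("wrist")
np.set_printoptions(suppress=True,precision=4);print(c);print(recognise("wrist","car")[:2],recognise("wrist","lock_top")[:2])
q=np.load("case.npy");Rt=np.array(s["tcp_rot"]);p=np.array(s["position"])
k=[ 0.56112949,-0.12678827,0.24135086]
A=np.array(c["T_tool_cam"]);K=c["camera_matrix"]
def pw(X):
    x=((X-p)@Rt-A[:3,3])@A[:3,:3];s=x[:2]/x[2];s=s*(1+c["k1"]*(s@s));return (K[:2,:2]@s+K[:2,2]).round()
for P in[(-155,-178,10),(-72,-177,64),(-72,-147,64),(-30,-162,78)]:print(P,pw(place(q,P)[0]))
for P in[(-52.5,22,30),(-52.5,-22,30),(-52.5,0,25)]:print("car",P,pw(place(k,P)[0]))
E
```

```text
tip in case [-176.5  214.   198.8] t 1.8 F [0.6 0.2 0.4] op 0.03 J6 -95.0
(-145.0, -93.0, 40.0) d [ -31.1 -307.   158.9] turn 0.001
{'camera_matrix': array([[419.3423,   0.    , 322.777 ],
       [  0.    , 419.3423, 240.052 ],
       [  0.    ,   0.    ,   1.    ]]), 'k1': -0.08570534748594348, 'T_tool_cam': array([[ 0.0008, -0.9608, -0.2772,  0.0753],
       [ 1.    ,  0.0005,  0.0008, -0.0006],
       [-0.0007, -0.2772,  0.9608, -0.1513],
       [ 0.    ,  0.    ,  0.    ,  1.    ]])}
[{'extent': [219.9, 124.0, 95.4, 140.1], 'score': 0.89}, {'extent': [23.1, 333.9, 42.3, 103.2], 'score': 0.57}] []
(-155, -178, 10) [-84. 235.]
(-72, -177, 64) [-106.  339.]
(-72, -147, 64) [-81. 340.]
(-30, -162, 78) [-92. 388.]
car (-52.5, 22, 30) [  7. 285.]
car (-52.5, -22, 30) [-34. 287.]
car (-52.5, 0, 25) [-10. 284.]invalid input
```

View pics/w1.png

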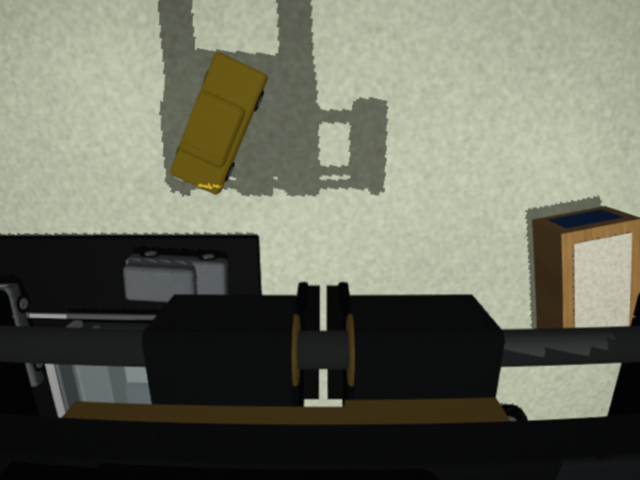

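The wrist picture shows the yellow car at (220,124) and the van at (175,275). The move was refused, so the tool is still over the left side; I retry it with a smaller shift.

```bash
python3 -m inch '[{"gripper":0,"dx":-2,"dy":-25,"dz":2},{"gripper":0,"dx":-5,"dy":-60,"dz":4},{"gripper":0,"dx":-8,"dy":-95,"dz":6},{"gripper":0,"dx":-11,"dy":-130,"dz":8},{"gripper":0,"dx":-14,"dy":-165,"dz":10},{"gripper":0,"dx":-17,"dy":-200,"dz":12},{"gripper":0,"dx":-20,"dy":-235,"dz":14},{"gripper":0,"dx":-20,"dy":-265,"dz":16},{"gripper":0,"dx":-20,"dy":-290,"dz":19},{"gripper":0,"dx":-20,"dy":-290,"dz":19}]'; python3 go.py -150,-93,24
```

```text
tip in case [-176.5  215.   198.7] t 1.95 F [ 0.2  0.5 -0.3] op 0.01 J6 -94.0
(-150.0, -93.0, 24.0) d [ -27.5 -307.9  174.6] turn -0.003invalid input
```

```bash
python3 -m inch '[{"gripper":0,"dx":-2,"dy":-25,"dz":2,"turn":0},{"gripper":0,"dx":-5,"dy":-60,"dz":4,"turn":0},{"gripper":0,"dx":-8,"dy":-95,"dz":6,"turn":0},{"gripper":0,"dx":-11,"dy":-130,"dz":8,"turn":0},{"gripper":0,"dx":-14,"dy":-165,"dz":10,"turn":0},{"gripper":0,"dx":-17,"dy":-200,"dz":12,"turn":0},{"gripper":0,"dx":-20,"dy":-235,"dz":14,"turn":0},{"gripper":0,"dx":-20,"dy":-265,"dz":16,"turn":0},{"gripper":0,"dx":-20,"dy":-290,"dz":19,"turn":0},{"gripper":0,"dx":-20,"dy":-308,"dz":19,"turn":0},{"gripper":0,"dx":-20,"dy":-308,"dz":19,"turn":0}]'; python3 go.py -150,-93,24; cat >w.py <<'E'
from h import *
import sys
s=read_state();im=capture("wrist");cv2.imwrite(sys.argv[1],im[:,:,::-1]);c=get_calibration("wrist")
q=np.load("case.npy");Rt=np.array(s["tcp_rot"]);p=np.array(s["position"])
k=[ 0.56112949,-0.12678827,0.24135086]
A=np.array(c["T_tool_cam"]);K=c["camera_matrix"]
def pw(X):
    x=((X-p)@Rt-A[:3,3])@A[:3,:3];s=x[:2]/x[2];s=s*(1+c["k1"]*(s@s));return (K[:2,:2]@s+K[:2,2]).round()
for P in[(-155,-178,10),(-72,-177,64),(-72,-147,64),(-30,-162,78)]:print(P,pw(place(q,P)[0]))
for P in[(-52.5,22,30),(-52.5,-22,30),(-52.5,0,25)]:print("car",P,pw(place(k,P)[0]))
E
python3 w.py pics/w2.png
```

```text
time_s: 3.05
position: [0.4675, -0.1483, 0.1908]
tcp_rot: [[-0.984, -0.178, 0.002], [-0.178, 0.984, -0.001], [-0.001, -0.001, -1.0]]
force: [0.1, 0.2, 0.4]
opening: 0.004
tip in case [-155.7  -93.6  179.8] t 3.05 F [0.1 0.2 0.4] op 0.0 J6 -131.0
(-150.0, -93.0, 24.0) d [ -5.4   0.8 155.8] turn -0.001
(-155, -178, 10) [220. 216.]
(-72, -177, 64) [212. 341.]
(-72, -147, 64) [252. 341.]
(-30, -162, 78) [232. 399.]
car (-52.5, 22, 30) [353. 273.]
car (-52.5, -22, 30) [297. 276.]
car (-52.5, 0, 25) [325. 272.]
```

View pics/w2.png

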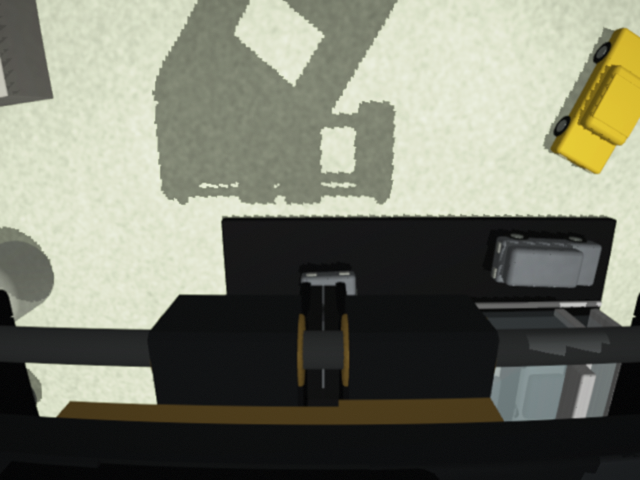

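The wrist view shows the car's tail at columns 302–355, row about 270. The fit predicted 297–353, so it agrees. Now I descend in front of the tail.

```bash
python3 -m inch '[{"gripper":0,"dx":0,"dy":1,"dz":20,"turn":0},{"gripper":0,"dx":0,"dy":1,"dz":45,"turn":0},{"gripper":0,"dx":0,"dy":1,"dz":70,"turn":0},{"gripper":0,"dx":0,"dy":1,"dz":95,"turn":0},{"gripper":0,"dx":0,"dy":1,"dz":120,"turn":0},{"gripper":0,"dx":0,"dy":1,"dz":140,"turn":0},{"gripper":0,"dx":0,"dy":1,"dz":152,"turn":0},{"gripper":0,"dx":0,"dy":1,"dz":155,"turn":0},{"gripper":0,"dx":0,"dy":1,"dz":155,"turn":0}]'; python3 go.py -62,-92,24
```

```text
time_s: 4.0
position: [0.466, -0.1454, 0.0357]
tcp_rot: [[-0.984, -0.18, -0.0], [-0.18, 0.984, 0.0], [0.0, 0.0, -1.0]]
force: [0.6, 0.5, -0.2]
opening: 0.008
tip in case [-156.6  -90.4   24.7] t 4.0 F [ 0.6  0.5 -0.2] op 0.01 J6 -131.0
(-62.0, -92.0, 24.0) d [-94.6  -1.7   0.6] turn 0.001
```

```bash
python3 -m inch '[{"gripper":0,"dx":-8,"dy":-1,"dz":0,"turn":0},{"gripper":0,"dx":-16,"dy":-1,"dz":0,"turn":0},{"gripper":0,"dx":-22,"dy":-1,"dz":0,"turn":0},{"gripper":0,"dx":-27,"dy":-1,"dz":0,"turn":0},{"gripper":0,"dx":-32,"dy":-1,"dz":0,"turn":0},{"gripper":0,"dx":-37,"dy":-1,"dz":0,"turn":0},{"gripper":0,"dx":-42,"dy":-1,"dz":0,"turn":0},{"gripper":0,"dx":-47,"dy":-1,"dz":0,"turn":0},{"gripper":0,"dx":-52,"dy":-1,"dz":0,"turn":0},{"gripper":0,"dx":-57,"dy":-1,"dz":0,"turn":0},{"gripper":0,"dx":-62,"dy":-1,"dz":0,"turn":0}]'; python3 go.py -62,-92,24;python3 - <<'E'
from h import *
a=capture("side")[190:340,220:440];cv2.imwrite("pics/s2.png",cv2.resize(a,None,fx=3.5,fy=3.5,interpolation=cv2.INTER_CUBIC)[:,:,::-1])
E
```

```text
time_s: 5.1
position: [0.5276, -0.1359, 0.0355]
tcp_rot: [[-0.984, -0.179, -0.0], [-0.179, 0.984, 0.0], [0.0, 0.0, -1.0]]
force: [-1.6, -0.0, 0.2]
opening: 0.009
tip in case [-94.3 -92.1  24.5] t 5.1 F [-1.6 -0.   0.2] op 0.01 J6 -127.0
(-62.0, -92.0, 24.0) d [-32.3   0.1   0.5] turn 0.0
```

View pics/s2.png

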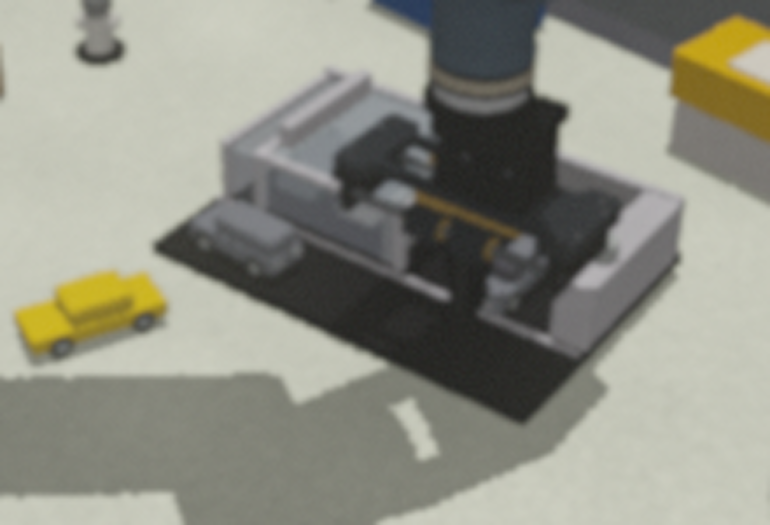

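The crop shows the fingers at (465,300) behind the tail, with the car sliding in, and the reaction is about 1.6 N. I continue pushing.

```bash
python3 -m inch '[{"gripper":0,"dx":-5,"dy":0,"dz":0,"turn":0},{"gripper":0,"dx":-10,"dy":0,"dz":0,"turn":0},{"gripper":0,"dx":-15,"dy":0,"dz":0,"turn":0},{"gripper":0,"dx":-20,"dy":0,"dz":0,"turn":0},{"gripper":0,"dx":-25,"dy":0,"dz":0,"turn":0},{"gripper":0,"dx":-29,"dy":0,"dz":0,"turn":0},{"gripper":0,"dx":-33,"dy":0,"dz":0,"turn":0},{"gripper":0,"dx":-36,"dy":0,"dz":0,"turn":0},{"gripper":0,"dx":-36,"dy":0,"dz":0,"turn":0}]'; python3 go.py
python3 -m inch '[{"gripper":0,"dx":5,"dy":0,"dz":0,"turn":0},{"gripper":0,"dx":20,"dy":0,"dz":0,"turn":0},{"gripper":0,"dx":40,"dy":0,"dz":0,"turn":0},{"gripper":0,"dx":60,"dy":0,"dz":-10,"turn":0},{"gripper":0,"dx":60,"dy":0,"dz":-40,"turn":0},{"gripper":0,"dx":60,"dy":0,"dz":-75,"turn":0},{"gripper":0,"dx":60,"dy":0,"dz":-110,"turn":0},{"gripper":0,"dx":60,"dy":0,"dz":-130,"turn":0},{"gripper":0,"dx":60,"dy":0,"dz":-130,"turn":0}]'
python3 go.py 0,133,150; python3 w.py pics/w3.png >/dev/null;python3 - <<'E'
from h import *
a=capture("top")[170:370,230:450];cv2.imwrite("pics/t3.png",cv2.resize(a,None,fx=3,fy=3,interpolation=cv2.INTER_CUBIC)[:,:,::-1])
E
```

```text
time_s: 6.05
position: [0.5635, -0.1296, 0.0356]
tcp_rot: [[-0.984, -0.179, 0.001], [-0.179, 0.984, -0.0], [-0.001, -0.001, -1.0]]
force: [-1.0, 0.1, 0.4]
opening: 0.004
tip in case [-57.9 -92.3  24.6] t 6.05 F [-1.   0.1  0.4] op 0.0 J6 -124.0
time_s: 6.95
position: [0.5052, -0.1413, 0.1686]
tcp_rot: [[-0.984, -0.179, 0.007], [-0.179, 0.984, -0.003], [-0.006, -0.005, -1.0]]
force: [0.9, 1.5, -0.3]
opening: 0.005
tip in case [-117.3  -93.4  157.6] t 6.95 F [ 0.9  1.5 -0.3] op 0.0 J6 -128.0
(0.0, 133.0, 150.0) d [-117.4  226.4    7.3] turn 0.0
```

View pics/t3.png

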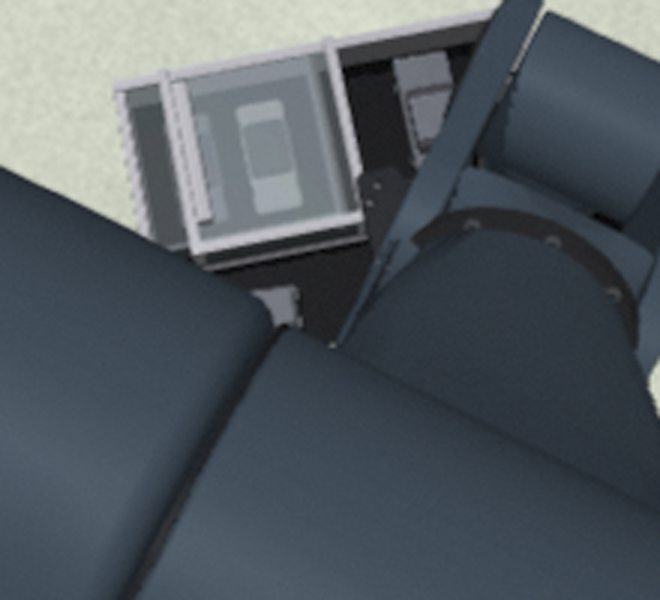

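The top crop shows the car's nose at (420,55), near the back wall, and the car looks straight. Next I go to the left of the cover's finger bar.

```bash
python3 -m inch '[{"gripper":0,"dx":-10,"dy":20,"dz":0,"turn":0},{"gripper":0,"dx":-25,"dy":50,"dz":2,"turn":0},{"gripper":0,"dx":-40,"dy":80,"dz":4,"turn":0},{"gripper":0,"dx":-55,"dy":110,"dz":7,"turn":0},{"gripper":0,"dx":-70,"dy":140,"dz":7,"turn":0},{"gripper":0,"dx":-85,"dy":170,"dz":7,"turn":0},{"gripper":0,"dx":-100,"dy":200,"dz":7,"turn":0},{"gripper":0,"dx":-112,"dy":220,"dz":7,"turn":0},{"gripper":0,"dx":-117,"dy":234,"dz":7,"turn":0},{"gripper":0,"dx":-117,"dy":234,"dz":7,"turn":0}]'
python3 go.py 0,140,74; python3 - <<'E'
from h import *
b=capture("side")[190:340,220:440];print(recognise("side","car"))
a=capture("top")[170:370,230:450]
A=cv2.resize(a,(396,360),interpolation=cv2.INTER_CUBIC);B=cv2.resize(b,(396,270),interpolation=cv2.INTER_CUBIC)
B=cv2.copyMakeBorder(B,0,90,0,0,0);cv2.imwrite("pics/ts4.png",np.hstack([A,B])[:,:,::-1])
q=np.load("case.npy")
for P in[(-66,-92,35),(-55,-92,35),(-66,-70,25),(-66,-114,25)]:
  print(P,((proj("side",place(q,P))[0]-[220,190])*1.8+[396,0]).round(),((proj("top",place(q,P))[0]-[230,170])*1.8).round())
E
```

```text
time_s: 8.05
position: [0.5758, 0.1124, 0.1569]
tcp_rot: [[-0.983, -0.182, -0.003], [-0.182, 0.983, 0.0], [0.003, 0.001, -1.0]]
force: [0.8, 0.2, 0.5]
opening: 0.005
tip in case [ -2.6 143.5 145.9] t 8.05 F [0.8 0.2 0.5] op 0.01 J6 -100.0
(0.0, 140.0, 74.0) d [-2.8 -3.6 71.9] turn 0.003
[{'extent': [374.0, 258.9, 34.3, 29.2], 'score': 0.94}, {'extent': [245.8, 279.2, 43.6, 25.4], 'score': 0.56}]
(-66, -92, 35) [646. 142.] [273. 119.]
(-55, -92, 35) [650. 139.] [271. 111.]
(-66, -70, 25) [632. 142.] [256. 124.]
(-66, -114, 25) [659. 154.] [289. 117.]
```

View pics/ts4.png

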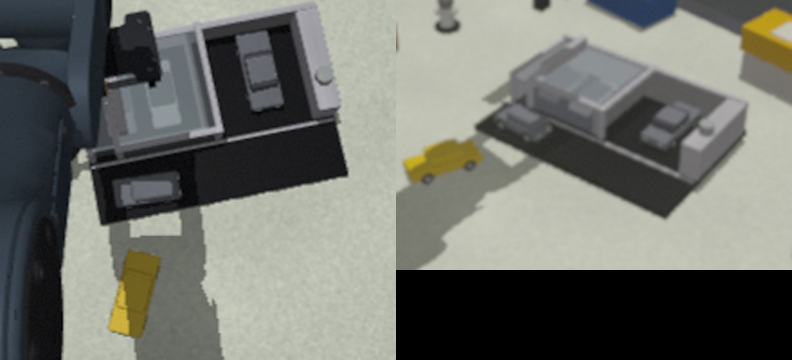

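The car is fully in: its tail is at about (267,107), behind the −66 mark at row 119, and it is straight. I descend beside the bar, then push right.

```bash
python3 -m inch '[{"gripper":0,"dx":0,"dy":-1,"dz":15,"turn":0},{"gripper":0,"dx":0,"dy":-1,"dz":35,"turn":0},{"gripper":0,"dx":0,"dy":-1,"dz":55,"turn":0},{"gripper":0,"dx":0,"dy":-1,"dz":68,"turn":0},{"gripper":0,"dx":0,"dy":-1,"dz":71,"turn":0},{"gripper":0,"dx":0,"dy":-1,"dz":71,"turn":0},{"gripper":0,"dx":0,"dy":-5,"dz":71,"turn":0},{"gripper":0,"dx":0,"dy":-11,"dz":71,"turn":0},{"gripper":0,"dx":0,"dy":-19,"dz":71,"turn":0},{"gripper":0,"dx":0,"dy":-28,"dz":71,"turn":0},{"gripper":0,"dx":0,"dy":-37,"dz":71,"turn":0},{"gripper":0,"dx":0,"dy":-46,"dz":71,"turn":0}]'
python3 go.py 0,0,74
```

```text
time_s: 9.4
position: [0.5854, 0.0651, 0.0879]
tcp_rot: [[-0.984, -0.179, 0.001], [-0.179, 0.984, 0.0], [-0.001, 0.0, -1.0]]
force: [0.2, 3.5, 1.7]
opening: 0.005
tip in case [-1.5 95.3 76.9] t 9.4 F [0.2 3.5 1.7] op 0.01 J6 -105.0
(0.0, 0.0, 74.0) d [ -1.5 -95.3   2.8] turn 0.0
```

```bash
python3 -m inch '[{"gripper":0,"dx":0,"dy":-9,"dz":0,"turn":0},{"gripper":0,"dx":0,"dy":-18,"dz":0,"turn":0},{"gripper":0,"dx":0,"dy":-27,"dz":0,"turn":0},{"gripper":0,"dx":0,"dy":-36,"dz":0,"turn":0},{"gripper":0,"dx":0,"dy":-45,"dz":0,"turn":0},{"gripper":0,"dx":0,"dy":-54,"dz":0,"turn":0},{"gripper":0,"dx":0,"dy":-63,"dz":0,"turn":0},{"gripper":0,"dx":0,"dy":-71,"dz":0,"turn":0},{"gripper":0,"dx":0,"dy":-78,"dz":0,"turn":0},{"gripper":0,"dx":0,"dy":-84,"dz":0,"turn":0}]'
python3 -m inch '[{"gripper":0,"dx":0,"dy":-3,"dz":0,"turn":0},{"gripper":0,"dx":0,"dy":-6,"dz":0,"turn":0},{"gripper":0,"dx":0,"dy":-6,"dz":0,"turn":0}]'
python3 go.py 0,0,74
```

```text
time_s: 10.4
position: [0.6001, -0.0176, 0.0875]
tcp_rot: [[-0.984, -0.179, -0.0], [-0.179, 0.984, 0.0], [0.0, 0.0, -1.0]]
force: [1.1, 2.9, 1.5]
opening: 0.009
time_s: 10.7
position: [0.6008, -0.0235, 0.0874]
tcp_rot: [[-0.984, -0.18, -0.001], [-0.18, 0.984, -0.001], [0.001, -0.001, -1.0]]
force: [-0.4, -0.7, -0.1]
opening: 0.001
tip in case [-2.2  5.4 76.4] t 10.7 F [-0.4 -0.7 -0.1] op 0.0 J6 -113.0
(0.0, 0.0, 74.0) d [-2.2 -5.4  2.4] turn 0.001
```

```bash
for i in 1 2 3; do python3 -m inch '[{"gripper":0,"dx":0,"dy":-1,"dz":0,"turn":0},{"gripper":0,"dx":0,"dy":-2,"dz":0,"turn":0},{"gripper":0,"dx":0,"dy":-2,"dz":0,"turn":0}]' | grep force; python3 go.py; done
```

```text
force: [-1.4, 1.2, -0.1]
tip in case [-2.4  4.3 76.4] t 11.0 F [-1.4  1.2 -0.1] op 0.0 J6 -113.0
force: [-1.7, 1.6, 0.4]
tip in case [-2.4  2.  76.4] t 11.3 F [-1.7  1.6  0.4] op 0.01 J6 -113.0
force: [-1.5, 2.7, 0.0]
tip in case [-2.  -0.2 76.4] t 11.6 F [-1.5  2.7  0. ] op 0.01 J6 -114.0
```

```bash
for i in 1 2 3; do python3 -m inch '[{"gripper":0,"dx":0,"dy":-1,"dz":0,"turn":0},{"gripper":0,"dx":0,"dy":-2,"dz":0,"turn":0},{"gripper":0,"dx":0,"dy":-2,"dz":0,"turn":0}]' | grep force; python3 go.py; done
```

```text
force: [-1.0, 2.0, -0.4]
tip in case [-1.7 -2.3 76.5] t 11.9 F [-1.   2.  -0.4] op 0.01 J6 -114.0
force: [-0.9, 1.2, -1.3]
tip in case [-1.6 -4.3 76.5] t 12.2 F [-0.9  1.2 -1.3] op 0.0 J6 -114.0
force: [-0.5, 5.3, 0.0]
tip in case [-1.6 -5.1 76.6] t 12.5 F [-0.5  5.3  0. ] op 0.01 J6 -114.0
```

```bash
for i in 1 2; do python3 -m inch '[{"gripper":0,"dx":0,"dy":-1,"dz":0,"turn":0},{"gripper":0,"dx":0,"dy":-2,"dz":0,"turn":0},{"gripper":0,"dx":0,"dy":-2,"dz":0,"turn":0}]' | grep force; python3 go.py; done
python3 -m inch '[{"gripper":0,"dx":0,"dy":5,"dz":0,"turn":0},{"gripper":0,"dx":0,"dy":12,"dz":0,"turn":0},{"gripper":0,"dx":0,"dy":15,"dz":-10,"turn":0},{"gripper":0,"dx":0,"dy":15,"dz":-40,"turn":0},{"gripper":0,"dx":0,"dy":15,"dz":-65,"turn":0},{"gripper":0,"dx":0,"dy":15,"dz":-75,"turn":0},{"gripper":0,"dx":0,"dy":15,"dz":-75,"turn":0}]'
python3 go.py -30,-162,100
```

```text
force: [-0.2, 10.4, 0.3]
tip in case [-1.6 -5.1 76.6] t 12.8 F [-0.2 10.4  0.3] op 0.01 J6 -114.0
force: [-0.8, 15.1, 1.3]
tip in case [-1.6 -5.2 76.6] t 13.1 F [-0.8 15.1  1.3] op 0.0 J6 -115.0
time_s: 13.8
position: [0.6028, -0.0246, 0.1648]
tcp_rot: [[-0.984, -0.179, 0.005], [-0.179, 0.984, -0.002], [-0.005, -0.002, -1.0]]
force: [-0.5, 0.3, -0.2]
opening: 0.008
tip in case [ -0.4   4.  153.8] t 13.8 F [-0.5  0.3 -0.2] op 0.01 J6 -113.0
(-30.0, -162.0, 100.0) d [  29.9 -165.8   54.1] turn 0.0
```

The cover hit a hard stop at 15 N with no further motion, so it is shut. Now to the plunger, with one look on the way.

```bash
python3 -m inch '[{"gripper":0,"dx":4,"dy":-18,"dz":0,"turn":0},{"gripper":0,"dx":9,"dy":-43,"dz":0,"turn":0},{"gripper":0,"dx":14,"dy":-70,"dz":0,"turn":0},{"gripper":0,"dx":19,"dy":-97,"dz":0,"turn":0},{"gripper":0,"dx":24,"dy":-124,"dz":0,"turn":0},{"gripper":0,"dx":28,"dy":-148,"dz":5,"turn":0},{"gripper":0,"dx":30,"dy":-161,"dz":15,"turn":0},{"gripper":0,"dx":30,"dy":-165,"dz":30,"turn":0},{"gripper":0,"dx":30,"dy":-165,"dz":45,"turn":0},{"gripper":0,"dx":30,"dy":-165,"dz":45,"turn":0}]'
python3 go.py -30,-162,80; python3 - <<'E'
from h import *
b=capture("side")[190:340,220:440]
cv2.imwrite("pics/s5.png",cv2.resize(b,None,fx=3.5,fy=3.5,interpolation=cv2.INTER_CUBIC)[:,:,::-1])
q=np.load("case.npy")
for P in[(0,-20,86),(-75,-5,64),(-75,-145,64),(-30,-162,78)]:print(P,((proj("side",place(q,P))[0]-[220,190])*3.5).round())
E
```

```text
time_s: 14.8
position: [0.5989, -0.1893, 0.1138]
tcp_rot: [[-0.984, -0.18, -0.007], [-0.18, 0.984, 0.004], [0.006, 0.005, -1.0]]
force: [-0.4, -0.6, 0.6]
opening: 0.006
tip in case [ -33.7 -157.4  102.8] t 14.8 F [-0.4 -0.6  0.6] op 0.01 J6 -128.0
(-30.0, -162.0, 80.0) d [-3.8 -4.7 22.7] turn 0.001
(0, -20, 86) [455. 146.]
(-75, -5, 64) [381. 208.]
(-75, -145, 64) [546. 277.]
(-30, -162, 78) [601. 239.]
```

View pics/s5.png

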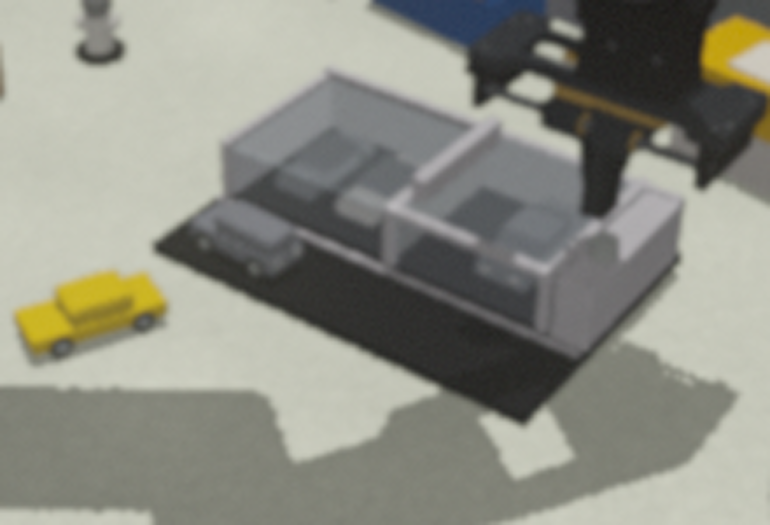

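The cover is shut: the bar is at (457,150), matching the predicted (455,146), and its edge at (545,275) is against the post. Now I press the plunger.

```bash
python3 -m inch '[{"gripper":0,"dx":0,"dy":0,"dz":5,"turn":0},{"gripper":0,"dx":0,"dy":0,"dz":10,"turn":0},{"gripper":0,"dx":0,"dy":0,"dz":16,"turn":0},{"gripper":0,"dx":0,"dy":0,"dz":18,"turn":0}]'
python3 go.py -30,-162,68
```

```text
time_s: 15.25
position: [0.6011, -0.1912, 0.0991]
tcp_rot: [[-0.984, -0.18, -0.001], [-0.18, 0.984, 0.0], [0.001, 0.0, -1.0]]
force: [-0.1, -0.8, 0.5]
opening: 0.007
tip in case [ -31.8 -159.7   88.1] t 15.25 F [-0.1 -0.8  0.5] op 0.01 J6 -128.0
(-30.0, -162.0, 68.0) d [-1.8 -2.4 20. ] turn 0.001
```

```bash
python3 -m inch '[{"gripper":0,"dx":0,"dy":-2,"dz":4,"turn":0},{"gripper":0,"dx":0,"dy":-2,"dz":7,"turn":0},{"gripper":0,"dx":0,"dy":-2,"dz":10,"turn":0},{"gripper":0,"dx":0,"dy":-2,"dz":12,"turn":0},{"gripper":0,"dx":0,"dy":-2,"dz":14,"turn":0},{"gripper":0,"dx":0,"dy":-2,"dz":16,"turn":0},{"gripper":0,"dx":0,"dy":-2,"dz":18,"turn":0},{"gripper":0,"dx":0,"dy":-2,"dz":18,"turn":0}]'|grep force
python3 go.py; for i in 1 2; do python3 -m inch '[{"gripper":0,"dx":0,"dy":0,"dz":1,"turn":0},{"gripper":0,"dx":0,"dy":0,"dz":2,"turn":0},{"gripper":0,"dx":0,"dy":0,"dz":2,"turn":0}]'|grep force; python3 go.py; done
```

```text
force: [-0.7, -1.7, 2.0]
tip in case [ -31.6 -162.3   70.5] t 16.05 F [-0.7 -1.7  2. ] op 0.01 J6 -128.0
force: [-1.5, -1.5, 2.6]
tip in case [ -31.7 -162.3   68.4] t 16.35 F [-1.5 -1.5  2.6] op 0.0 J6 -128.0
force: [-3.7, 0.2, 13.2]
tip in case [ -31.6 -162.3   68.3] t 16.65 F [-3.7  0.2 13.2] op 0.0 J6 -128.0
```

It bottoms out at z 68.3 with 13 N, which is the pressed height of 68. I retreat and check.

```bash
python3 -m inch '[{"gripper":0,"dx":0,"dy":0,"dz":-5,"turn":0},{"gripper":0,"dx":0,"dy":0,"dz":-20,"turn":0},{"gripper":0,"dx":0,"dy":0,"dz":-50,"turn":0},{"gripper":0,"dx":10,"dy":-25,"dz":-80,"turn":0},{"gripper":0,"dx":20,"dy":-60,"dz":-110,"turn":0},{"gripper":0,"dx":30,"dy":-95,"dz":-130,"turn":0},{"gripper":0,"dx":40,"dy":-130,"dz":-140,"turn":0},{"gripper":0,"dx":50,"dy":-160,"dz":-140,"turn":0},{"gripper":0,"dx":55,"dy":-180,"dz":-140,"turn":0},{"gripper":0,"dx":55,"dy":-185,"dz":-140,"turn":0},{"gripper":0,"dx":55,"dy":-185,"dz":-140,"turn":0}]'
python3 - <<'E'
from h import *
b=capture("side")[190:340,220:440];a=capture("top")[170:370,230:450]
A=cv2.resize(a,(396,360),interpolation=cv2.INTER_CUBIC);B=cv2.resize(b,(396,270),interpolation=cv2.INTER_CUBIC)
B=cv2.copyMakeBorder(B,0,90,0,0,0);cv2.imwrite("pics/ts6.png",np.hstack([A,B])[:,:,::-1])
E
```

```text
time_s: 17.75
position: [0.5807, -0.3851, 0.2168]
tcp_rot: [[-0.984, -0.178, -0.001], [-0.178, 0.984, 0.002], [0.0, 0.002, -1.0]]
force: [-0.2, 0.8, 0.3]
opening: 0.004
```

View pics/ts6.png

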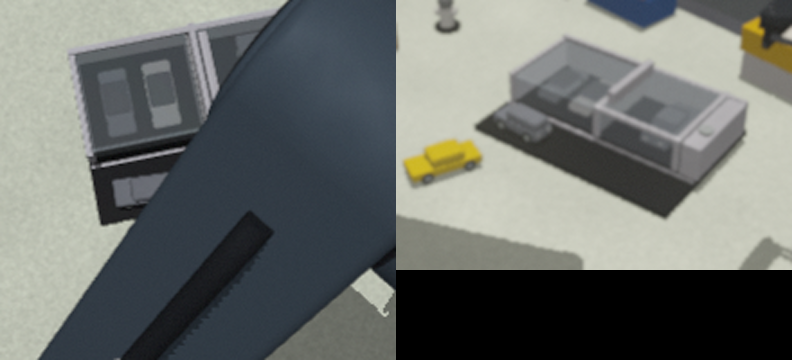

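The side view shows the cover shut, the plunger low at (708,128), the car inside at (660,120) and the van where it was. The robot touches nothing, so I hand in.

```bash
python3 -c "
from rig import *
print(hand_in())"
```

```text
the job is handed in; nothing more can be done
None
```

I handed the job in at about 18 s of the 51 s allowed; no verdict was reported. I pushed the car into the bay, slid the cover shut, pressed the lock plunger and moved the arm clear.

Last checks:
- **Car:** its tail was at about x -52 mm in the case frame and the car looked straight. I estimated this by eye from the top picture before shutting the cover. It still shows inside the bay in the last side view.
- **Cover:** it ran onto a hard stop, with 15 N and no further movement. In the side view the bar was within a few pixels of its expected shut position.
- **Plunger:** it bottomed out with the fingertips at z 68.3 mm under 13 N (fully in is 68). It looks pressed in the last side view.
- **Bystanders:** the van shows no visible shift. The other loose things were not each measured; nothing touched them on the way.

Nothing failed or disagreed at the end. Two early moves were refused as invalid until I wrote every field in each row; the arm did not move during those.

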